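# Put the bridge-cutting tools back in their fitted inserts

### The arm

A 6-joint arm with a two-finger parallel gripper is mounted at the origin on a cart in front of the work surface, level with it; the furniture and walls round the work are solid. World frame = base frame: x ahead of the robot, y to its left, z up, the work surface at z = 0. Lengths are in m, angles in rad, forces in N, time in s.
With the tool pointing down it reaches from about 0.375 to 0.975 m from the base axis. Payload 3.8 kg.
Tool frame: the origin (TCP) lies at the very end of the fingers, on their centre line; the grasp point (between the pads) lies 19 mm behind it; z points along the fingers, y is the line along which they close (so a half turn about z gives the same grasp; the last joint's range is limited). The gripper opens to 88 mm and grips with 3 to 60 N. Pads are 18 mm wide; open, the fingers measure 123 mm over their backs; the gripper's body (75 mm by 187 mm) begins 45 mm behind the grasp point.
Start: joints at [1.307, 0.264, 1.604, -0, 1.274, -0.037], TCP at [0.152, 0.658, 0.239] pointing down, gripper open.
Joint ranges: [-2.63, 2.63], [-0.94, 2.18], [0.31, 2.57], [-1.31, 4.45], [0, 2.66], [-2.55, 2.55]. Speed limits (rad/s): [2.57, 2.57, 3.14, 3.14, 3.14, 3.14].

### API

Orientations are given as a unit quaternion [x, y, z, w].
In Python, from cell import env gives the robot as it stands.
- The arm moves only by the tool apply_moves, never from a script. Its arguments are lists of equal length, an entry for each row: "xyz": the shift along the tool's x, y, z in mm, a list of three; "delta_rot": the turn, a rotation vector about the tool's x, y, z in rad, a list of three; "grip": the opening, from 0 (shut) to 1 (fully open). In form: {"xyz": [[dx, dy, dz], ...], "delta_rot": [[wx, wy, wz], ...], "grip": [grip, ...]}. A call has 1 to 12 rows; each row shifts and turns the commanded pose from where the row before left it, along the tool's axes as they then stand; what a row does not reach is not made up. A row lasts 1/10 s, in which the tool goes at most 50 mm and 8.59 degrees, less where a joint would pass 70% of its speed; a pose out of reach is approached as far as the arm can. A call with a gripper value outside its range is refused whole. The fingers move at their own pace and stop on an object; "grip_force" is the grip in N (left out, the last holds). Time passes only in rows, so rows that do not move let the fingers close. It gives the time, the measured TCP pose, the force, the opening and the grip force at its end, in the units of the state.
- env.state(): the state, without advancing time (a new reading comes with each control period).
- env.capture(name): name is "scene" or "top" or "wrist"; returns a dict with "frame" (420x560x3 uint8, red, green, blue), "depth" (420x560 float32, m along the optical axis (not along the pixel's ray), 0 where there is no reading), "fx", "fy", "cx", "cy" (pixels), "world_from_camera" (4x4, takes a point from camera to world coordinates); the wrist camera has in their place "mount" (4x4, takes a point from camera to tool coordinates, whose origin is the TCP and whose axes are the flange's). Camera axes: x right, y down, z forward; pixel columns grow to the right and rows downward; lengths in m; the calibration is good to about 2 mm. A picture is of the moment at which its call begins: read the wrist's pose just before it.
- env.finish_job(): hands the job in; it is judged then, once.
Trained networks look in a picture, given as the dict that the camera call returned (one of the last four; its "shot" number tells which), for a name from the list of things; names that differ only in an ending like _2 or _b are one class to them, and where a whole thing is asked for, a point or a joint stands for the part that bears it (a point fixed in the world has none). Each returns a list of dicts, best first, with "conf" (0 to 1); they miss things now and then, are a little off and sometimes report something else, mostly with a low value. They report only what shows in the picture. A call takes as long as a camera call. They do not tell look-alikes from the thing itself.
- env.boxes_of(target, picture): "uv" ([column, row] in pixels, amid what is visible of it).
- env.masks_of(target, picture): "mask" (420x560 bool, what is visible of it) and "uv" ([column, row] in pixels, amid what is visible of it).
- env.landmark_of(target, picture): "uv" ([column, row] in pixels: a listed point, or the origin of a listed thing).
The state is a dict: "t": time; "joint_pos": joint angles; "joint_velocities": joint speeds; "effort": joint torques, N m; "tool_pos": TCP position; "eef_rot": TCP orientation; "wrist_force": force on the tool from outside, world axes, zero at the start; "torque": the same for the moment, N m; "grip_width": finger opening in m; "finger_force": force on a finger pad.
Only numpy, scipy, OpenCV 4.12 (cv2) and the standard library are available. Lean on these libraries where they do the work, as an engineer would, in place of code of your own. Each camera call takes 0.05 s, during which the arm holds its last target. There are 200 camera calls.

### The job

The bridge is cut: put the stubby chisel, the yellow knife, the brush and the sandpaper-wrapped block away in the four fitted wooden inserts on the wool mat, each in the insert cut to its outline, blade or bristles at the end shaped for them, lying flat on the felt. Set them down, do not drop them, and leave the plain cork block and the rosin cake where they are.

Things in the scene. Friction and masses are not known exactly. Their poses are not given: they have to be found in the camera images.
- chisel_grip (a point): stubby chisel with a stout turned wooden handle: 164 mm long, lying flat. The point is in the handle where to hold it, 20 mm above its underside, 40 mm along +y from mid-length; the handle is about 35 mm wide and 40 mm high there and reaches 42 mm further to the butt (+y); the steel blade (12 mm wide) points to -y, its edge 122 mm from the point. x is across, z up.
- knife_grip (a point): yellow and black block cutter knife, 173 mm long, lying flat. The point is the middle of its handle, a bar 19 mm wide (x), 16 mm high and 132 mm long (y, 66 mm either way), 8 mm above its underside; the thin blade points to -y, its tip 106 mm from the point. z up.
- brush_grip (a point): brush with round red handle, 146 mm long, lying flat. The point is on the axis of the round handle (12 mm thick), 6 mm above its underside, 10 mm along +y from mid-length; the bristles (14 mm wide, 10 mm high) point to -y, ending 83 mm from the point; the handle ends 63 mm from it at +y.
- sandblock_grip (a point): cork sanding block wrapped in reddish sandpaper, 32 mm (x) by 58 mm (y) by 22 mm high. The point is its centre, 11 mm above its underside; z up. Either way round is right.
- chisel_insert_seat (a point): chisel's fitted insert, 196 mm long: slot 22 mm wide for the blade towards -y, pocket 47 mm wide for the handle at +y. Fixed: 64 mm wide, 6 mm board on the mat, routed end blocks 16 mm high on it, green-felted pocket with about 5 mm play; cut away to the board, full width, 35 mm to -y and 32 mm to +y of this point as finger room. Here the chisel's listed point comes to rest, 20 mm above the pocket floor, 32 above the bench; axes as the seated tool's.
- knife_insert_seat (a point): knife's fitted insert, 204 mm long: slot 30 mm wide, stepped to 21 mm at the -y end for the blade. Fixed: 64 mm wide, 6 mm board on the mat, routed end blocks 16 mm high on it, green-felted pocket with about 5 mm play; cut away to the board, full width, 32 mm either way along y of this point as finger room. Here the knife's listed point comes to rest, 8 mm above the pocket floor, 20 above the bench; axes as the seated tool's.
- brush_insert_seat (a point): brush's fitted insert, 180 mm long: slot 20 mm wide, opening to 36 mm at the -y end so that the bristles are not pressed. Fixed: 64 mm wide, 6 mm board on the mat, routed end blocks 16 mm high on it, green-felted pocket with about 5 mm play; cut away to the board, full width, 30 mm to -y and 32 mm to +y of this point as finger room. Here the brush's listed point comes to rest, 6 mm above the pocket floor, 18 above the bench; axes as the seated tool's.
- sandblock_insert_seat (a point): the sanding block's fitted insert, 94 mm long: plain pocket 40 x 70 mm (y). Fixed: 64 mm wide, 6 mm board on the mat, routed end blocks 16 mm high on it, green-felted pocket with about 5 mm play; cut away to the board, full width, 20 mm either way along y of this point as finger room. Here the block's listed point comes to rest, 11 mm above the pocket floor, 23 above the bench; axes as the seated tool's.
- corkblock_mid (a point): plain cork block without paper, 45 x 70 x 30 mm: a bystander that stays where it is. The point is its centre.
- rosincake_mid (a point): round amber cake of rosin, 43 mm across, 16 mm high: a bystander that stays where it is. The point is its centre.
Not all that is in view belongs to the job. What is shaped like the part that bears sandblock_grip but blue is not meant.

How it is judged:
At the end, for the whole second after the job is handed in: Each of the four tools lies released and at rest on the floor of its own insert: its point within 10 mm of the seat point seen from above and no more than 3.5 mm high, lengthwise within 7 degrees (brush 9, block 17), not tilted over 3 degrees (horizontal distance between chisel_grip and chisel_insert_seat below 0.01 m and z of chisel_grip in the frame of chisel_insert_seat below 0.0035 m and angle between the y axis of chisel_grip and the y axis of chisel_insert_seat, either way round below 0.12 rad and linear speed of each of chisel, knife, brush, sandblock below 0.02 m/s and angle between each of chisel_grip, knife_grip, sandblock_grip's own z axis and vertical below 0.05 rad and horizontal distance between knife_grip and knife_insert_seat below 0.01 m and z of knife_grip in the frame of knife_insert_seat below 0.0035 m and angle between the y axis of knife_grip and the y axis of knife_insert_seat, either way round below 0.12 rad and horizontal distance between brush_grip and brush_insert_seat below 0.01 m and z of brush_grip in the frame of brush_insert_seat below 0.0035 m and angle between the y axis of brush_grip and the y axis of brush_insert_seat, either way round below 0.15 rad and horizontal distance between sandblock_grip and sandblock_insert_seat below 0.01 m and z of sandblock_grip in the frame of sandblock_insert_seat below 0.0035 m and angle between the y axis of sandblock_grip and the y axis of sandblock_insert_seat, either way round below 0.3 rad); the robot touches nothing.
It fails at once if the plain cork block or the rosin cake is shifted (more than 2 cm) (distance of any of corkblock_mid, rosincake_mid from where it was at the start of the episode above 0.02 m).
It fails at once if a tool is dropped: in the air, more than about 5 cm above its support, without the fingers holding it ((height (world z) of chisel_grip above 0.085 m and contact force between the fingers and chisel below 0.05 N) or (height (world z) of knife_grip above 0.075 m and contact force between the fingers and knife below 0.05 N) or (height (world z) of brush_grip above 0.07 m and contact force between the fingers and brush below 0.05 N) or (height (world z) of sandblock_grip above 0.075 m and contact force between the fingers and sandblock below 0.05 N)).
It also fails if it takes over 102 s, if anything falls off the work surface, if the arm or the gripper's body presses on something with over 40 N, if the wrist force passes 120 N, or if a joint passes its speed limit or range.

## Working session

There is one attempt and no reset: what is moved stays moved. The work goes in short steps, Python scripts to look and compute and a tool call to move; the robot and the scene stay as the last step left them, time stands still between calls to the robot, and variables do not carry over. Pictures are saved under pics/ and viewed, at most 14 in all, crops included, and the job is handed in when it is done.

Besides the shell and the picture viewer there is one more tool, called after "Emit:" as name(argument=value, ...), one argument or row to a line, values as JSON. apply_moves: Moves the arm, as the interface text tells. Its arguments: {"type":"object","properties":{"xyz":{"type":"array","items":{"type":"array","items":{"type":"number"}}},"delta_rot":{"type":"array","items":{"type":"array","items":{"type":"number"}}},"grip":{"type":"array","items":{"type":"number"}},"grip_force":{"type":"number"}},"required":["xyz","delta_rot","grip"]}

```bash
mkdir -p pics; ls; cat > h.py <<'E'
import numpy as np, cv2
from cell import env
from scipy.spatial.transform import Rotation as R
def save(n,f): cv2.imwrite('pics/'+n+'.png',cv2.cvtColor(f,cv2.COLOR_RGB2BGR))
def wfc(p,s=None):
    if 'world_from_camera' in p: return np.array(p['world_from_camera'])
    T=np.eye(4);T[:3,:3]=R.from_quat(s['eef_rot']).as_matrix();T[:3,3]=s['tool_pos'];return T@np.array(p['mount'])
def cloud(p,s=None):
    d=p['depth'];v,u=np.mgrid[:d.shape[0],:d.shape[1]]
    c=np.stack([(u-p['cx'])/p['fx']*d,(v-p['cy'])/p['fy']*d,d],-1);T=wfc(p,s)
    return c@T[:3,:3].T+T[:3,3]
def ray(p,uv,z,s=None):
    T=wfc(p,s);r=T[:3,:3]@np.array([(uv[0]-p['cx'])/p['fx'],(uv[1]-p['cy'])/p['fy'],1]);o=T[:3,3]
    return o+r*(z-o[2])/r[2]
E
cat > a.py <<'E'
from h import *
s=env.state();print(s)
N=['chisel_grip','knife_grip','brush_grip','sandblock_grip','chisel_insert_seat','knife_insert_seat','brush_insert_seat','sandblock_insert_seat','corkblock_mid','rosincake_mid']
Z=[.02,.008,.006,.011,.032,.020,.018,.023,.015,.008]
for c in ['top','scene']:
    p=env.capture(c);save(c,p['frame']);P=cloud(p)
    np.savez(c,**{k:p[k] for k in p})
    print(c,np.round(wfc(p),3).tolist(),p['fx'])
    for n,z in zip(N,Z):
        for d in env.landmark_of(n,p)[:3]:
            print(n,'L',np.round(d['uv']),round(d['conf'],2),ray(p,d['uv'],z).round(3))
        if 'seat' in n: continue
        for d in env.masks_of(n,p)[:3]:
            m=d['mask'];q=P[m&(p['depth']>0)];q=q[:,:3];c0=np.median(q,0);xy=q[:,:2]-q[:,:2].mean(0);w,V=np.linalg.eigh(xy.T@xy)
            print('   M',np.round(d['uv']),round(d['conf'],2),m.sum(),c0.round(3),'ax',np.degrees(np.arctan2(V[1,1],V[0,1])).round(1),np.ptp(xy@V,axis=0).round(3))
E
python3 a.py
```

```text
pics
{'t': 0.0, 'joint_pos': array([ 1.30709593e+00,  2.64714560e-01,  1.60536561e+00,  6.65501097e-07,
        1.27369763e+00, -3.68801907e-02]), 'joint_velocities': array([-0.00168796, -0.00045136, -0.00049621,  0.00100919,  0.00037261,
        0.00178915]), 'effort': array([ 2.04933849e-04, -5.02091467e+01, -3.56890869e+01,  7.27954251e-02,
        2.90612719e-02, -1.79972285e-04]), 'tool_pos': array([0.15159793, 0.65702879, 0.23741854]), 'eef_rot': array([ 1.13167179e-01,  9.93575360e-01, -1.08020812e-03, -1.63899937e-04]), 'wrist_force': array([-0.37552787,  0.08821716, -0.39620925]), 'torque': array([-0.04877871, -0.00892983,  0.01554527]), 'finger_force': 0.0, 'grip_width': 0.08833389620772082}
top [[0.023, -0.983, 0.18, 0.315], [-1.0, -0.026, -0.013, 0.011], [0.017, -0.18, -0.984, 1.017], [0.0, 0.0, 0.0, 1.0]] 397.77808078815474
chisel_grip L [266. 236.] 0.98 [0.424 0.033 0.02 ]
   M [267. 236.] 0.8 496 [0.425 0.027 0.028] ax 179.7 [0.039 0.165]
knife_grip L [156. 252.] 0.67 [0.377 0.308 0.008]
   M [159. 249.] 0.72 500 [0.388 0.303 0.014] ax 172.4 [0.025 0.164]
   M [213. 16
[... 1992 characters left out ...]

   M [265. 240.] 0.78 317 [0.338 0.12  0.017] ax -135.1 [0.059 0.073]
   M [349. 191.] 0.48 271 [ 0.507 -0.213  0.018] ax 156.2 [0.061 0.186]
chisel_insert_seat L [319. 213.] 0.97 [ 0.389 -0.06   0.032]
knife_insert_seat L [342. 204.] 0.82 [ 0.428 -0.157  0.02 ]
knife_insert_seat L [320. 216.] 0.41 [ 0.393 -0.066  0.02 ]
brush_insert_seat L [365. 200.] 0.52 [ 0.427 -0.236  0.018]
corkblock_mid L [209. 204.] 0.51 [0.594 0.187 0.015]
   M [209. 204.] 0.72 305 [0.585 0.191 0.026] ax 172.4 [0.047 0.074]
rosincake_mid L [267. 191.] 0.57 [ 0.623 -0.007  0.008]
   M [251. 222.] 0.67 232 [0.429 0.121 0.019] ax 168.5 [0.041 0.084]
   M [266. 191.] 0.5 126 [ 0.605 -0.004  0.01 ] ax 62.3 [0.045 0.04 ]
```

```bash
python3 - <<'E'
import cv2
i=cv2.imread('pics/top.png')[125:300,110:450]
cv2.imwrite('pics/top_c.png',cv2.resize(i,None,fx=2.35,fy=2.35,interpolation=cv2.INTER_CUBIC))
E
```

```text
(no output)
```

View pics/top_c.png

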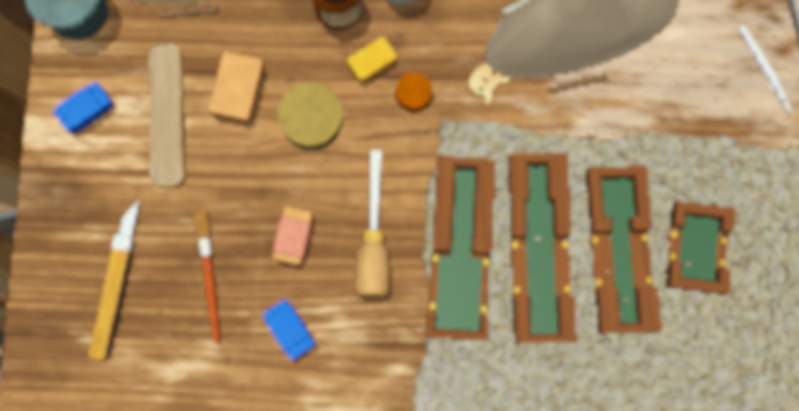

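View pics/scene.png

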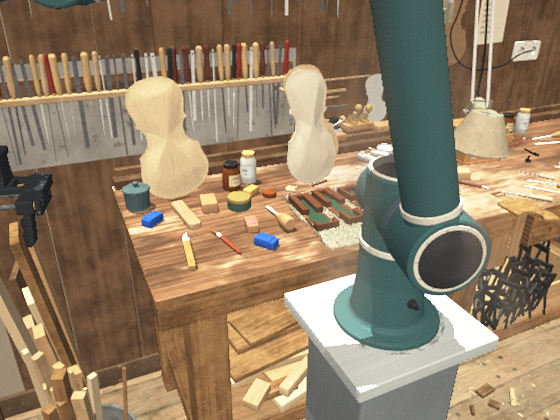

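The top view shows four tools pointing away from the robot and four inserts at the right. Pixels here are in the full top frame.

- **Sandblock candidates:** pink/red at (234,223), which is the one to take. The blue look-alikes at (144,171) and (232,263) are not meant.
- **Knife:** (156,252). The other yellow things are a box at (268,150) and a stick at (181,173).
- **Chisel:** (266,236).
- **Brush:** (197,243).
- **Bystanders:** cork block at (211,161), rosin cake at (286,162).

Next I'll check how the wrist camera is mounted.

```bash
python3 - <<'E'
from h import *
p=env.capture('wrist');print(np.round(p['mount'],4).tolist(),p['fx'],p['fy'],p['cx'],p['cy'])
s=env.state();M=R.from_quat(s['eef_rot']).as_matrix();print(M.round(4))
print('tool shift to (.40,.255,.30):',(M.T@(np.array([.40,.255,.30])-s['tool_pos'])*1000).round())
E
```

```text
[[-0.0004, -0.9542, -0.2992, 0.0777], [1.0, -0.0004, 0.0, -0.0006], [-0.0001, -0.2992, 0.9542, -0.1457], [0.0, 0.0, 0.0, 1.0]] 352.21646763842364 352.21646763842364 280.96500427698186 210.80283654445475
[[-0.9744  0.2249  0.    ]
 [ 0.2249  0.9744  0.    ]
 [-0.      0.     -1.    ]]
tool shift to (.40,.255,.30): [-332. -337.  -61.]
```

Emit:
apply_moves(
  xyz=[
    [0,0,0],
    [0,0,0],
    [-20,-45,-1],
    [-20,-45,-1],
    [-20,-45,-1],
    [-20,-45,-1],
    [-20,-45,-1],
    [-20,-45,-1],
    [-20,-45,-1],
    [-20,-45,-1],
    [-20,-45,-1],
    [0,0,0],
  ],
  delta_rot=[
    [0,0,-0.114],
    [0,0,-0.113],
    [0,0,0],
    [0,0,0],
    [0,0,0],
    [0,0,0],
    [0,0,0],
    [0,0,0],
    [0,0,0],
    [0,0,0],
    [0,0,0],
    [0,0,0],
  ],
  grip=[1,1,1,1,1,1,1,1,1,1,1,1],
)

```text
t: 2.95
tool_pos: [0.3338, 0.2482, 0.2482]
eef_rot: [0.004, 1.0, -0.001, 0.001]
wrist_force: [-0.0, 0.3, -0.2]
grip_width: 0.0879
finger_force: 0.0
```

Emit:
apply_moves(
  xyz=[
    [0,0,0],
    [0,0,0],
    [0,0,0],
  ],
  delta_rot=[
    [0,0,0],
    [0,0,0],
    [0,0,0],
  ],
  grip=[1,1,1],
)

```text
t: 3.25
tool_pos: [0.3313, 0.254, 0.2477]
eef_rot: [-0.001, 1.0, 0.0, -0.0]
wrist_force: [-0.5, -0.3, -0.5]
grip_width: 0.0881
finger_force: 0.0
```

```bash
cat > w.py <<'E'
import sys
from h import *
N={'chisel_grip':.02,'knife_grip':.008,'brush_grip':.006,'sandblock_grip':.011,'chisel_insert_seat':.032,'knife_insert_seat':.02,'brush_insert_seat':.018,'sandblock_insert_seat':.023}
def look(tag,names):
    s=env.state();p=env.capture('wrist');save(tag,p['frame']);P=cloud(p,s)
    np.savez(tag,P=P,**{k:p[k] for k in p},pos=s['tool_pos'],rot=s['eef_rot'])
    print('t',s['t'],'tcp',s['tool_pos'].round(4),R.from_quat(s['eef_rot']).as_matrix()[:,0].round(3),s['grip_width'])
    for n in names:
        for d in env.landmark_of(n,p)[:2]: print(n,'L',np.round(d['uv']),round(d['conf'],2),ray(p,d['uv'],N[n],s).round(4))
        if 'seat' in n: continue
        for d in env.masks_of(n,p)[:2]:
            m=d['mask']&(p['depth']>0);q=P[m];(cx,cy),(a,b),an=cv2.minAreaRect((q[:,:2]*1e4).astype(np.float32))
            xy=q[:,:2]-q[:,:2].mean(0);w,V=np.linalg.eigh(xy.T@xy);ax=V[:,1]*(np.sign(V[0,1]) or 1);t=xy@ax
            print('   M',np.round(d['uv']),round(d['conf'],2),m.sum(),'mean',q.mean(0).round(4),'rect',round(cx/1e4,4),round(cy/1e4,4),round(a/1e4,4),round(b/1e4,4),round(an,1),'ax',np.degrees(np.arctan2(ax[1],ax[0])).round(1),'ends',(q[:,:2].mean(0)+ax*t.min()).round(4),(q[:,:2].mean(0)+ax*t.max()).round(4),'ztop',np.percentile(q[:,2],95).round(4))
if __name__=='__main__': look(sys.argv[1],sys.argv[2:])
E
python3 w.py w1 knife_grip brush_grip sandblock_grip chisel_grip
```

```text
t 3.25 tcp [0.3313 0.254  0.2477] [-1.    -0.003  0.   ] 0.08807334465606297
knife_grip L [326. 215.] 0.55 [0.3796 0.3059 0.008 ]
   M [324. 218.] 0.95 2306 mean [0.3821 0.303  0.013 ] rect 0.3982 0.3026 0.0242 0.1718 81.6 ax -7.8 ends [0.3129 0.3125] [0.483  0.2891] ztop 0.016
brush_grip L [242. 230.] 0.78 [0.3984 0.2077 0.006 ]
   M [241. 243.] 0.89 976 mean [0.4063 0.2041 0.0095] rect 0.4031 0.2042 0.1447 0.0137 9.1 ax 10.1 ends [0.332  0.1908] [0.4744 0.2163] ztop 0.0116
sandblock_grip L [354. 366.] 0.92 [0.5874 0.3511 0.011 ]
sandblock_grip L [157. 189.] 0.62 [0.348  0.1152 0.011 ]
   M [155. 188.] 0.58 1842 mean [0.3457 0.1162 0.0208] rect 0.3513 0.1085 0.0583 0.0452 34.8 ax 36.4 ends [0.3224 0.099 ] [0.3692 0.1335] ztop 0.0251
   M [349. 374.] 0.55 548 mean [0.5904 0.3439 0.0233] rect 0.5871 0.3475 0.0315 0.0512 33.0 ax -77.8 ends [0.5836 0.3752] [0.5955 0.3204] ztop 0.0253
chisel_grip L [ 83. 253.] 0.89 [0.4224 0.0248 0.02  ]
   M [ 83. 248.] 0.91 2164 mean [0.4183 0.0316 0.0265] rect 0.4431 0.0168 0.0532 0.12 86.6 ax -1.6 ends [0.384  0.0325] [0.5038 0.0291] ztop 0.0374
```

View pics/w1.png

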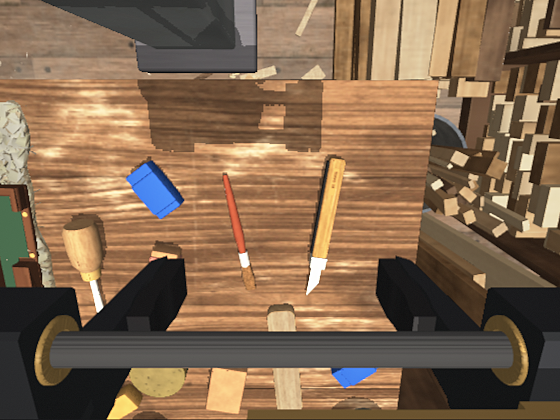

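The wrist view shows the knife at (326,215), brush at (240,230), chisel handle at (83,240), the blue block at (155,188) and the sandblock half hidden by a finger. Next I look at the inserts from above.

Emit:
apply_moves(
  xyz=[
    [-8,-45,-2],
    [-8,-45,-2],
    [-8,-45,-2],
    [-8,-45,-2],
    [-8,-45,-2],
    [-8,-45,-2],
    [-8,-45,-2],
    [-8,-45,-2],
    [0,-20,0],
    [0,0,0],
    [0,0,0],
    [0,0,0],
  ],
  delta_rot=[
    [0,0,0],
    [0,0,0],
    [0,0,0],
    [0,0,0],
    [0,0,0],
    [0,0,0],
    [0,0,0],
    [0,0,0],
    [0,0,0],
    [0,0,0],
    [0,0,0],
    [0,0,0],
  ],
  grip=[1,1,1,1,1,1,1,1,1,1,1,1],
)

```text
t: 4.9
tool_pos: [0.3958, -0.1263, 0.2636]
eef_rot: [-0.0, 1.0, 0.0, -0.0]
wrist_force: [0.2, 0.8, 1.1]
grip_width: 0.088
finger_force: 0.0
```

```bash
python3 w.py w2 chisel_insert_seat knife_insert_seat brush_insert_seat sandblock_insert_seat chisel_grip sandblock_grip
```

```text
t 4.9 tcp [ 0.3958 -0.1263  0.2636] [-1.    -0.001  0.   ] 0.08799301931545483
chisel_insert_seat L [336. 181.] 0.78 [ 0.4022 -0.0666  0.032 ]
knife_insert_seat L [261. 197.] 0.84 [ 0.423  -0.1499  0.02  ]
brush_insert_seat L [181. 203.] 0.96 [ 0.4308 -0.2419  0.018 ]
sandblock_insert_seat L [109. 219.] 0.88 [ 0.4487 -0.3257  0.023 ]
chisel_grip L [413. 200.] 0.72 [0.4266 0.0247 0.02  ]
   M [410. 192.] 0.94 1930 mean [0.4202 0.0221 0.0286] rect 0.443 0.023 0.0326 0.1165 88.5 ax 2.2 ends [0.3847 0.0207] [0.5015 0.0253] ztop 0.0376
sandblock_grip L [499. 131.] 0.94 [0.3497 0.1141 0.011 ]
sandblock_grip L [480. 216.] 0.66 [0.4492 0.1101 0.011 ]
   M [484. 214.] 0.72 1844 mean [0.4455 0.1093 0.0194] rect 0.4527 0.1206 0.0507 0.0655 80.9 ax -10.6 ends [0.4184 0.1144] [0.4822 0.1025] ztop 0.0251
   M [500. 129.] 0.65 2149 mean [0.3476 0.1085 0.02  ] rect 0.3497 0.1207 0.0709 0.0449 36.4 ax 33.3 ends [0.3254 0.0939] [0.3845 0.1327] ztop 0.0251
```

View pics/w2.png

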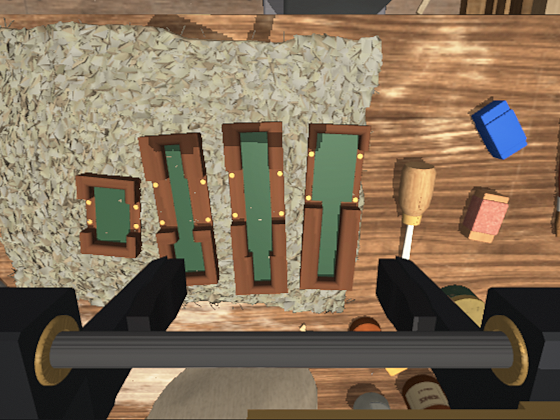

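The wrist view shows the inserts at (109,215) block, (181,205) brush, (258,205) knife and (336,205) chisel, with narrow blade ends pointing down the image (+x). I'll fit their outlines.

```bash
cat > ins.py <<'E'
import numpy as np,cv2
d=np.load('w2.npz');P=d['P'];f=d['frame'].astype(int);z=P[...,2]
m=((z>.0245)&(z<.032)&(P[...,1]<0)&(P[...,0]<.56)&(P[...,0]>.28)).astype(np.uint8)
m&=(f[...,0]>f[...,1]*1.35).astype(np.uint8)
S={'block':(-.3257,.449,.094,0),'brush':(-.2419,.431,.18,.010),'knife':(-.15,.423,.204,.0205),'chisel':(-.0666,.402,.196,.040)}
for n,(sy,sx,L,off) in S.items():
    # points near insert line (tilt tolerant): iterate
    c=np.array([sx+off,sy]);ax=np.array([1.,0])
    for _ in range(6):
        Q=P[m>0][:,:2]-c;pr=np.array([-ax[1],ax[0]])
        k=(abs(Q@pr)<.038)&(abs(Q@ax)<L/2+.015);q=(P[m>0][:,:2])[k]
        (cx,cy),(a,b),an=cv2.minAreaRect((q*1e4).astype(np.float32))
        th=np.radians(an if a>b else an+90);ax=np.array([np.cos(th),np.sin(th)]);ax*=np.sign(ax[0]);c=np.array([cx,cy])/1e4
    print(n,k.sum(),'c',c.round(4),'size',round(a/1e4,4),round(b/1e4,4),'blade dir deg',np.degrees(np.arctan2(ax[1],ax[0])).round(2),'seat',(c-off*ax).round(4),'zmed',np.median(P[m>0][k][:,2]).round(4))
E
python3 ins.py
```

```text
block 1681 c [ 0.4461 -0.3269] size 0.0652 0.095 blade dir deg -6.1 seat [ 0.4461 -0.3269] zmed 0.0276
brush 3145 c [ 0.4427 -0.2423] size 0.1807 0.0641 blade dir deg 3.92 seat [ 0.4328 -0.243 ] zmed 0.0277
knife 3958 c [ 0.4423 -0.1546] size 0.2046 0.0637 blade dir deg 2.15 seat [ 0.4218 -0.1554] zmed 0.0277
chisel 3830 c [ 0.4401 -0.0683] size 0.0656 0.1965 blade dir deg -2.39 seat [ 0.4002 -0.0667] zmed 0.0277
```

Emit:
apply_moves(
  xyz=[
    [-5,30,20],
    [-5,30,30],
    [-5,30,30],
    [-5,30,30],
    [-5,30,30],
    [-6,2,20],
    [0,0,0],
    [0,0,0],
    [0,0,0],
  ],
  delta_rot=[
    [0,0,0],
    [0,0,0],
    [0,0,0],
    [0,0,0],
    [0,0,0],
    [0,0,0],
    [0,0,0],
    [0,0,0],
    [0,0,0],
  ],
  grip=[1,1,1,1,1,1,1,1,1],
)

```text
t: 6.25
tool_pos: [0.4279, 0.0243, 0.1051]
eef_rot: [0.0, 1.0, -0.0, 0.001]
wrist_force: [0.0, 0.6, 0.5]
grip_width: 0.0882
finger_force: 0.0
```

```bash
python3 w.py w3 chisel_grip
```

```text
t 6.25 tcp [0.4279 0.0243 0.1051] [-1.     0.001 -0.002] 0.08816693769513499
chisel_grip L [284. 215.] 0.92 [0.4259 0.0259 0.02  ]
   M [283. 205.] 0.94 5639 mean [0.4243 0.0264 0.0278] rect 0.4585 0.0254 0.0398 0.1489 89.3 ax 0.3 ends [0.3841 0.0262] [0.5329 0.027 ] ztop 0.0376
```

View pics/w3.png

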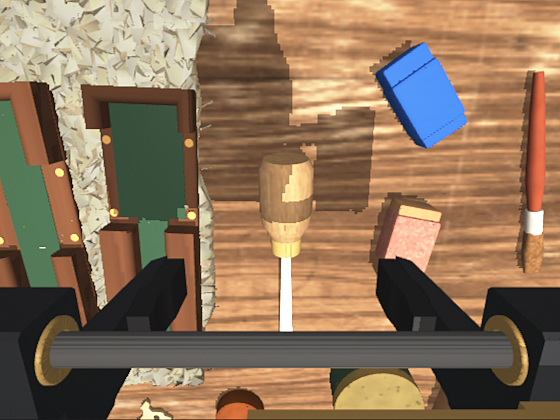

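Close view confirms: the chisel handle is at (284,205) with its axis along x, centred between the fingers. Grasping it.

Emit:
apply_moves(
  xyz=[
    [2,2,30],
    [0,0,35],
    [0,0,25],
    [0,0,12],
    [0,0,0],
    [0,0,0],
    [0,0,0],
    [0,0,0],
    [0,0,0],
    [0,0,0],
    [0,0,0],
    [0,0,0],
  ],
  delta_rot=[
    [0,0,0],
    [0,0,0],
    [0,0,0],
    [0,0,0],
    [0,0,0],
    [0,0,0],
    [0,0,0],
    [0,0,0],
    [0,0,0],
    [0,0,0],
    [0,0,0],
    [0,0,0],
  ],
  grip=[1,1,1,1,1,0.2,0.2,0.2,0.2,0.2,0.2,0.2],
  grip_force=25,
)

```text
t: 7.6
tool_pos: [0.4249, 0.0268, 0.0017]
eef_rot: [-0.0, 1.0, 0.0, -0.0]
wrist_force: [0.0, -0.3, -0.2]
grip_width: 0.0347
finger_force: 24.9
```

Emit:
apply_moves(
  xyz=[
    [0,0,-20],
    [0,0,-25],
    [0,0,-15],
    [6,-20,0],
    [7,-27,0],
    [7,-27,0],
    [6,-19.5,0],
    [0,0,0],
    [0,0,0],
    [0,0,0],
  ],
  delta_rot=[
    [0,0,0],
    [0,0,0],
    [0,0,0],
    [0,0,0],
    [0,0,0],
    [0,0,0],
    [0,0,0],
    [0,0,0.042],
    [0,0,0],
    [0,0,0],
  ],
  grip=[0.2,0.2,0.2,0.2,0.2,0.2,0.2,0.2,0.2,0.2],
)

```text
t: 8.6
tool_pos: [0.3987, -0.0666, 0.0615]
eef_rot: [0.02, 1.0, 0.0, -0.0]
wrist_force: [0.1, -0.3, -1.6]
grip_width: 0.0344
finger_force: 24.4
```

```bash
python3 w.py w4 chisel_insert_seat | head -3
```

```text
t 8.6 tcp [ 0.3987 -0.0666  0.0615] [-0.999  0.041  0.   ] 0.03440295488802942
```

View pics/w4.png

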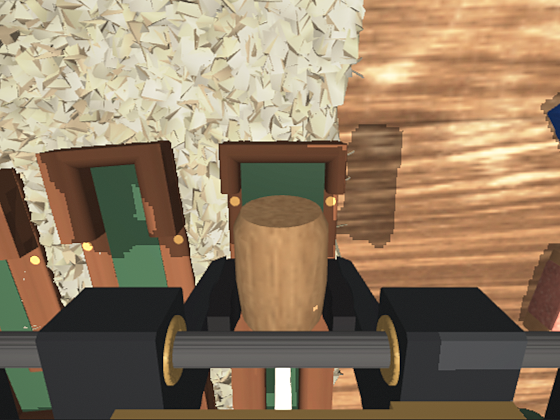

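The chisel is centred over its pocket (handle at x≈283, pocket centre at x≈283). Lowering it.

Emit:
apply_moves(
  xyz=[
    [0,0,15],
    [0,0,16],
    [0,0,10],
    [0,0,5],
    [0,0,1],
    [0,0,0],
    [0,0,0],
  ],
  delta_rot=[
    [0,0,0],
    [0,0,0],
    [0,0,0],
    [0,0,0],
    [0,0,0],
    [0,0,0],
    [0,0,0],
  ],
  grip=[0.2,0.2,0.2,0.2,0.2,0.2,0.2],
)

```text
t: 9.4
tool_pos: [0.3996, -0.0668, 0.0153]
eef_rot: [0.021, 1.0, -0.0, 0.001]
wrist_force: [0.1, 0.2, -1.3]
grip_width: 0.0344
finger_force: 24.4
```

Emit:
apply_moves(
  xyz=[
    [0,0,1.5],
    [0,0,0],
    [0,0,0],
    [0,0,0],
    [0,0,0],
    [0,0,-20],
    [0,0,-35],
    [0,0,-45],
    [0,0,-40],
    [0,0,0],
    [0,0,0],
  ],
  delta_rot=[
    [0,0,0],
    [0,0,0],
    [0,0,0],
    [0,0,0],
    [0,0,0],
    [0,0,0],
    [0,0,0],
    [0,0,0],
    [0,0,-0.042],
    [0,0,0],
    [0,0,0],
  ],
  grip=[0.2,0.2,0.56,0.56,0.56,0.56,0.56,0.8,1,1,1],
)

```text
t: 10.5
tool_pos: [0.3998, -0.0669, 0.1543]
eef_rot: [0.0, 1.0, -0.0, 0.001]
wrist_force: [-0.6, 0.1, -0.2]
grip_width: 0.0791
finger_force: 0.0
```

```bash
python3 w.py w5 chisel_grip sandblock_grip
```

```text
t 10.5 tcp [ 0.3998 -0.0669  0.1543] [-1.     0.    -0.003] 0.07908456134389917
chisel_grip L [279. 204.] 0.76 [ 0.4043 -0.0692  0.02  ]
   M [281. 199.] 0.75 4379 mean [ 0.404  -0.0676  0.0392] rect 0.4408 -0.0683 0.036 0.1634 88.2 ax -2.0 ends [ 0.3592 -0.0661] [ 0.5225 -0.0717] ztop 0.0496
sandblock_grip L [505. 132.] 0.96 [0.3471 0.1123 0.011 ]
sandblock_grip L [482. 249.] 0.81 [0.4488 0.1114 0.011 ]
   M [485. 249.] 0.96 3303 mean [0.4447 0.1094 0.0193] rect 0.4547 0.1216 0.0525 0.0681 79.5 ax -10.7 ends [0.4187 0.1144] [0.4856 0.1017] ztop 0.025
   M [509. 134.] 0.64 4071 mean [0.3469 0.1086 0.0203] rect 0.3496 0.1215 0.0707 0.0459 35.5 ax 34.9 ends [0.3257 0.0938] [0.3837 0.1343] ztop 0.025
```

View pics/w5.png

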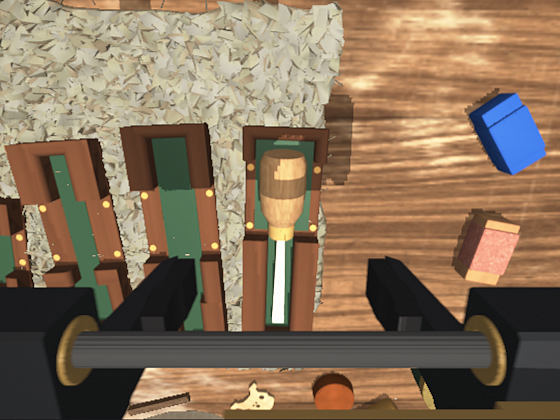

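The chisel is seated: its top is exactly 12 mm higher than it was on the bench. Next the pink sandblock, fitting its top face.

```bash
cat > top.py <<'E'
import numpy as np,cv2,sys
tag,x,y,r,z0,z1=sys.argv[1],*map(float,sys.argv[2:])
P=np.load(tag+'.npz')['P'];q=P[(abs(P[...,0]-x)<r)&(abs(P[...,1]-y)<r)&(P[...,2]>z0)&(P[...,2]<z1)][:,:2]
c,s,a=cv2.minAreaRect((q*1e4).astype(np.float32));print(len(q),np.round(np.array(c)/1e4,4),np.round(np.array(s)/1e4,4),round(a,2))
E
python3 top.py w5 .45 .112 .042 .0205 .035; python3 top.py w2 .45 .112 .042 .0205 .035
```

```text
2243 [0.4481 0.1133] [0.0338 0.0578] 79.52
1267 [0.4482 0.1127] [0.0337 0.0577] 80.84
```

Emit:
apply_moves(
  xyz=[
    [-8,30,0],
    [-9,35,10],
    [-9,35,20],
    [-9,35,20],
    [-9,30,20],
    [-4,15,20],
    [0,0,15],
    [0,0,15],
    [0,0,15],
    [0,0,10],
    [0,0,7],
    [0,0,0],
  ],
  delta_rot=[
    [0,0,0],
    [0,0,0],
    [0,0,0],
    [0,0,0],
    [0,0,0],
    [0,0,0],
    [0,0,0.09],
    [0,0,0.09],
    [0,0,0],
    [0,0,0],
    [0,0,0],
    [0,0,0],
  ],
  grip=[1,1,1,1,1,1,1,1,1,1,1,1],
)

```text
t: 11.95
tool_pos: [0.4466, 0.1132, 0.0009]
eef_rot: [0.09, 0.996, -0.0, -0.001]
wrist_force: [0.3, -0.1, 0.9]
grip_width: 0.0884
finger_force: 0.0
```

Emit:
apply_moves(
  xyz=[
    [0,0,0],
    [0,0,0],
    [0,0,0],
    [0,0,0],
    [0,0,0],
    [0,0,0],
    [0,0,0],
    [0,0,0],
  ],
  delta_rot=[
    [0,0,0],
    [0,0,0],
    [0,0,0],
    [0,0,0],
    [0,0,0],
    [0,0,0],
    [0,0,0],
    [0,0,0],
  ],
  grip=[1,0.2,0.2,0.2,0.2,0.2,0.2,0.2],
  grip_force=20,
)

```text
t: 12.75
tool_pos: [0.4469, 0.1133, 0.0012]
eef_rot: [0.09, 0.996, 0.0, 0.0]
wrist_force: [0.6, -0.2, 0.8]
grip_width: 0.0343
finger_force: 0.0
```

Emit:
apply_moves(
  xyz=[
    [0,0,0],
    [0,0,0],
    [0,0,-2],
    [0,0,0],
  ],
  delta_rot=[
    [0,0,0],
    [0,0,0],
    [0,0,0],
    [0,0,0],
  ],
  grip=[0.2,0.2,0.2,0.2],
)

```text
t: 13.15
tool_pos: [0.447, 0.1133, 0.0034]
eef_rot: [0.09, 0.996, 0.0, 0.0]
wrist_force: [0.1, -0.1, -0.8]
grip_width: 0.0298
finger_force: 20.0
```

Emit:
apply_moves(
  xyz=[
    [0,0,-25],
    [0,0,-30],
    [0,0,-20],
    [0,-30,0],
    [0,-40,0],
    [0,-45,0],
    [0,-45,0],
    [0,-45,0],
    [0,-45,0],
    [0,-45,0],
    [0,-45,0],
  ],
  delta_rot=[
    [0,0,-0.06],
    [0,0,-0.06],
    [0,0,-0.06],
    [0,0,0],
    [0,0,0],
    [0,0,0],
    [0,0,0],
    [0,0,0],
    [0,0,0],
    [0,0,0],
    [0,0,0],
  ],
  grip=[0.2,0.2,0.2,0.2,0.2,0.2,0.2,0.2,0.2,0.2,0.2],
)

```text
t: 14.25
tool_pos: [0.4466, -0.2286, 0.0784]
eef_rot: [0.0, 1.0, -0.0, 0.0]
wrist_force: [-0.2, -0.1, 0.2]
grip_width: 0.0296
finger_force: 20.0
```

Emit:
apply_moves(
  xyz=[
    [2,-40,0],
    [0,-15,0],
    [0,0,0],
    [0,0,0],
    [0,0,0],
    [0,0,0],
  ],
  delta_rot=[
    [0,0,0],
    [0,0,0],
    [0,0,0.053],
    [0,0,0.053],
    [0,0,0],
    [0,0,0],
  ],
  grip=[0.2,0.2,0.2,0.2,0.2,0.2],
)

```text
t: 14.85
tool_pos: [0.4449, -0.281, 0.078]
eef_rot: [0.052, 0.999, 0.0, -0.0]
wrist_force: [0.0, -0.2, 0.0]
grip_width: 0.03
finger_force: 20.0
```

```bash
python3 w.py w6 sandblock_grip sandblock_insert_seat; python3 top.py w6 .445 -.327 .042 .085 .11
```

```text
t 14.85 tcp [ 0.4449 -0.281   0.078 ] [-0.995  0.104  0.   ] 0.030013670328973688
sandblock_grip L [281. 290.] 0.9 [ 0.4901 -0.2861  0.011 ]
   M [280. 278.] 0.68 8429 mean [ 0.4336 -0.2806  0.0987] rect 0.438 -0.2861 0.0458 0.0516 3.5 ax -6.5 ends [ 0.4168 -0.2787] [ 0.4654 -0.2843] ztop 0.1018
4138 [ 0.4364 -0.2982] [0.042  0.0264] 0.07
```

View pics/w6.png

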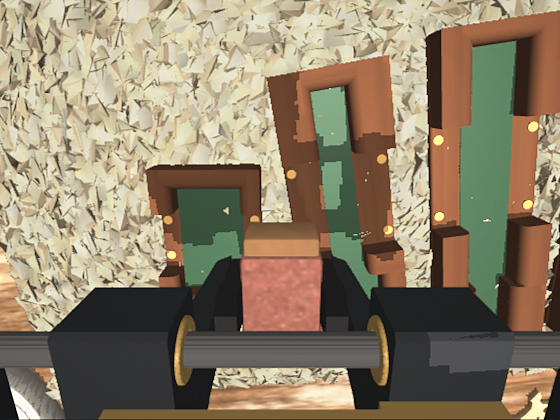

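The block is held square. It is still 46 mm short in y of its insert, which sits at (208,240).

Emit:
apply_moves(
  xyz=[
    [-3,-23,0],
    [-2,-23,0],
    [0,0,15],
    [0,0,20],
    [0,0,15],
    [0,0,7],
    [0,0,4],
    [0,0,2],
    [0,0,0],
    [0,0,0],
  ],
  delta_rot=[
    [0,0,0],
    [0,0,0],
    [0,0,0],
    [0,0,0],
    [0,0,0],
    [0,0,0],
    [0,0,0],
    [0,0,0],
    [0,0,0],
    [0,0,0],
  ],
  grip=[0.2,0.2,0.2,0.2,0.2,0.2,0.2,0.2,0.2,0.2],
)

```text
t: 16.05
tool_pos: [0.4456, -0.3283, 0.0159]
eef_rot: [0.053, 0.999, -0.0, 0.001]
wrist_force: [0.4, 0.6, -1.0]
grip_width: 0.0301
finger_force: 20.0
```

Emit:
apply_moves(
  xyz=[
    [0,0,2],
    [0,0,0],
    [0,0,0],
    [0,0,0],
    [0,0,0],
    [0,0,-20],
    [0,0,-35],
    [0,0,-45],
    [0,0,-40],
    [0,0,0],
    [0,0,0],
  ],
  delta_rot=[
    [0,0,0],
    [0,0,0],
    [0,0,0],
    [0,0,0],
    [0,0,0],
    [0,0,0],
    [0,0,0],
    [0,0,0],
    [0,0,-0.106],
    [0,0,0],
    [0,0,0],
  ],
  grip=[0.2,0.2,0.54,0.54,0.54,0.54,0.54,0.8,1,1,1],
)

```text
t: 17.15
tool_pos: [0.4458, -0.3286, 0.1547]
eef_rot: [0.0, 1.0, -0.001, 0.001]
wrist_force: [0.3, 0.6, -0.2]
grip_width: 0.0773
finger_force: 0.0
```

```bash
python3 w.py w7 sandblock_grip;python3 top.py w7 .446 -.327 .042 .0305 .045;python3 top.py w1 .4 .204 .08 .0065 .02
```

```text
t 17.15 tcp [ 0.4458 -0.3286  0.1547] [-1.     0.001 -0.003] 0.07726564754199236
sandblock_grip L [281. 202.] 0.76 [ 0.4509 -0.3296  0.011 ]
sandblock_grip L [501. 168.] 0.23 [ 0.4216 -0.1475  0.011 ]
   M [281. 200.] 0.86 2821 mean [ 0.4434 -0.3289  0.035 ] rect 0.446 -0.3291 0.0322 0.0581 82.7 ax -5.6 ends [ 0.4174 -0.3264] [ 0.4751 -0.332 ] ztop 0.0372
2799 [ 0.4463 -0.3291] [0.0324 0.0578] 83.85
1219 [0.4065 0.1653] [0.1552 0.0867] 11.48
```

The block is seated. Next the brush.

Emit:
apply_moves(
  xyz=[
    [4,30,0],
    [4,42,0],
    [4,45,0],
    [4,45,0],
    [4,45,0],
    [4,45,0],
    [4,45,0],
    [4,45,0],
    [4,45,0],
    [4,45,0],
    [4,45,10],
    [5,38,10],
  ],
  delta_rot=[
    [0,0,0],
    [0,0,0],
    [0,0,0],
    [0,0,0],
    [0,0,0],
    [0,0,0],
    [0,0,0],
    [0,0,0],
    [0,0,0],
    [0,0,0],
    [0,0,0],
    [0,0,0],
  ],
  grip=[1,1,1,1,1,1,1,1,1,1,1,1],
)

```text
t: 18.5
tool_pos: [0.3947, 0.1888, 0.1317]
eef_rot: [-0.0, 1.0, -0.0, -0.001]
wrist_force: [0.2, -0.4, 0.0]
grip_width: 0.088
finger_force: 0.0
```

Emit:
apply_moves(
  xyz=[
    [0,18,10],
    [0,0,10],
    [0,0,5],
    [0,0,0],
    [0,0,0],
  ],
  delta_rot=[
    [0,0,0],
    [0,0,-0.088],
    [0,0,-0.088],
    [0,0,0],
    [0,0,0],
  ],
  grip=[1,1,1,1,1],
)

```text
t: 19.0
tool_pos: [0.395, 0.2045, 0.1069]
eef_rot: [-0.087, 0.996, -0.0, -0.001]
wrist_force: [0.6, 0.5, -0.6]
grip_width: 0.0881
finger_force: 0.0
```

```bash
python3 w.py w8 brush_grip knife_grip
```

```text
t 19.0 tcp [0.395  0.2045 0.1069] [-0.985 -0.173  0.003] 0.08813257557127398
brush_grip L [282. 213.] 0.81 [0.3957 0.2051 0.006 ]
   M [279. 227.] 0.71 2440 mean [0.4057 0.2034 0.0096] rect 0.4041 0.2036 0.1449 0.0137 9.1 ax 10.2 ends [0.3328 0.1902] [0.4755 0.216 ] ztop 0.0116
   M [429. 194.] 0.51 4999 mean [0.367  0.3034 0.0128] rect 0.3932 0.2811 0.0608 0.1696 81.5 ax -8.2 ends [0.3119 0.3113] [0.4798 0.2872] ztop 0.0157
knife_grip L [421. 218.] 0.66 [0.3817 0.3057 0.008 ]
   M [429. 198.] 0.7 5148 mean [0.3668 0.3036 0.0131] rect 0.3933 0.2846 0.0712 0.1701 80.6 ax -8.0 ends [0.3117 0.3113] [0.4799 0.2877] ztop 0.0157
```

View pics/w8.png

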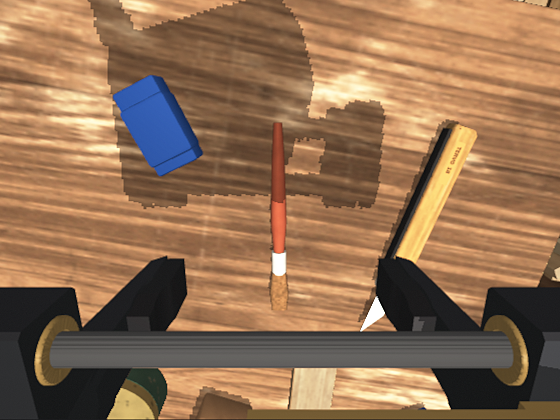

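Emit:
apply_moves(
  xyz=[
    [0,-3,30],
    [0,0,32],
    [0,0,25],
    [0,0,12],
    [0,0,5],
    [0,0,0],
    [0,0,0],
    [0,0,0],
    [0,0,0],
    [0,0,0],
    [0,0,0],
    [0,0,0],
  ],
  delta_rot=[
    [0,0,0],
    [0,0,0],
    [0,0,0],
    [0,0,0],
    [0,0,0],
    [0,0,0],
    [0,0,0],
    [0,0,0],
    [0,0,0],
    [0,0,0],
    [0,0,0],
    [0,0,0],
  ],
  grip=[0.7,0.7,0.6,0.6,0.6,0,0,0,0,0,0,0],
  grip_force=15,
)

```text
t: 20.45
tool_pos: [0.3969, 0.2022, 0.0047]
eef_rot: [-0.088, 0.996, 0.0, 0.0]
wrist_force: [-0.8, -0.6, 3.8]
grip_width: 0.0115
finger_force: 15.0
```

Emit:
apply_moves(
  xyz=[
    [0,0,0],
    [0,0,0],
  ],
  delta_rot=[
    [0,0,0],
    [0,0,0],
  ],
  grip=[0,0],
)

```text
t: 20.65
tool_pos: [0.3969, 0.2022, 0.0046]
eef_rot: [-0.088, 0.996, 0.0, 0.0]
wrist_force: [0.0, -0.7, 4.9]
grip_width: 0.0114
finger_force: 15.0
```

Emit:
apply_moves(
  xyz=[
    [0,0,-20],
    [0,0,-30],
    [0,0,-25],
    [-4,-30,0],
    [-4,-45,0],
    [-5,-45,0],
    [-5,-45,0],
    [-5,-45,0],
    [-5,-45,0],
    [-5,-45,0],
    [-5,-45,0],
  ],
  delta_rot=[
    [0,0,0.058],
    [0,0,0.059],
    [0,0,0.059],
    [0,0,0],
    [0,0,0],
    [0,0,0],
    [0,0,0],
    [0,0,0],
    [0,0,0],
    [0,0,0],
    [0,0,0],
  ],
  grip=[0,0,0,0,0,0,0,0,0,0,0],
)

```text
t: 21.75
tool_pos: [0.434, -0.1447, 0.0788]
eef_rot: [0.0, 1.0, 0.0, -0.0]
wrist_force: [-0.1, 0.1, 0.3]
grip_width: 0.0114
finger_force: 15.0
```

Emit:
apply_moves(
  xyz=[
    [0,-45,0],
    [0,-45,0],
    [0,-10,0],
    [0,0,0],
    [0,0,0],
    [0,0,0],
  ],
  delta_rot=[
    [0,0,0],
    [0,0,0],
    [0,0,0],
    [0,0,-0.068],
    [0,0,0],
    [0,0,0],
  ],
  grip=[0,0,0,0,0,0],
)

```text
t: 22.35
tool_pos: [0.4341, -0.2421, 0.0786]
eef_rot: [-0.034, 0.999, 0.0, -0.001]
wrist_force: [-0.6, 0.7, 0.5]
grip_width: 0.0115
finger_force: 15.0
```

```bash
python3 w.py w9 brush_grip brush_insert_seat
```

```text
t 22.35 tcp [ 0.4341 -0.2421  0.0786] [-0.998 -0.067  0.001] 0.011452679110349796
brush_grip L [281. 229.] 0.41 [ 0.4374 -0.2424  0.006 ]
   M [282. 264.] 0.82 5437 mean [ 0.4304 -0.243   0.082 ] rect 0.4811 -0.2394 0.2256 0.0226 3.5 ax 3.9 ends [ 0.3686 -0.2472] [ 0.5937 -0.2317] ztop 0.0854
brush_insert_seat L [281. 230.] 0.94 [ 0.4332 -0.2425  0.018 ]
```

View pics/w9.png

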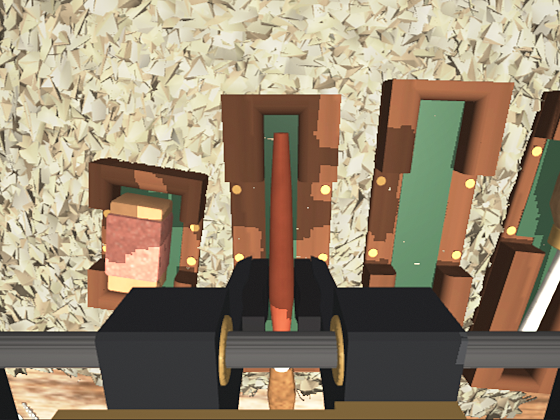

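The brush is aligned over its slot (handle at x≈282, slot centre at x≈281), with the bristles at the wide end. Lowering.

Emit:
apply_moves(
  xyz=[
    [-1,0,15],
    [0,0,20],
    [0,0,15],
    [0,0,8],
    [0,0,3],
    [0,0,1],
    [0,0,0],
    [0,0,0],
  ],
  delta_rot=[
    [0,0,0],
    [0,0,0],
    [0,0,0],
    [0,0,0],
    [0,0,0],
    [0,0,0],
    [0,0,0],
    [0,0,0],
  ],
  grip=[0,0,0,0,0,0,0,0],
)

```text
t: 23.35
tool_pos: [0.4362, -0.2432, 0.018]
eef_rot: [-0.034, 0.999, -0.0, 0.001]
wrist_force: [0.5, -0.4, -1.1]
grip_width: 0.0115
finger_force: 15.0
```

Emit:
apply_moves(
  xyz=[
    [0,0,1.5],
    [0,0,0],
    [0,0,0],
    [0,0,0],
  ],
  delta_rot=[
    [0,0,0],
    [0,0,0],
    [0,0,0],
    [0,0,0],
  ],
  grip=[0,0,0,0],
)

```text
t: 23.75
tool_pos: [0.4363, -0.2434, 0.0167]
eef_rot: [-0.034, 0.999, -0.0, 0.001]
wrist_force: [-0.6, 0.3, 6.1]
grip_width: 0.0114
finger_force: 15.0
```

Emit:
apply_moves(
  xyz=[
    [0,0,0],
    [0,0,0],
    [0,0,0],
    [0,0,-20],
    [0,0,-35],
    [0,0,-45],
    [0,0,-40],
    [0,0,0],
    [0,0,0],
  ],
  delta_rot=[
    [0,0,0],
    [0,0,0],
    [0,0,0],
    [0,0,0],
    [0,0,0],
    [0,0,0],
    [0,0,0.068],
    [0,0,0],
    [0,0,0],
  ],
  grip=[0.3,0.3,0.3,0.3,0.3,0.6,0.8,1,1],
)

```text
t: 24.65
tool_pos: [0.4363, -0.2433, 0.1568]
eef_rot: [-0.0, 1.0, -0.001, 0.001]
wrist_force: [-0.7, -0.8, -1.0]
grip_width: 0.0565
finger_force: 0.0
```

```bash
python3 w.py w10 brush_grip sandblock_grip
```

```text
t 24.65 tcp [ 0.4363 -0.2433  0.1568] [-1.    -0.001 -0.002] 0.056481944021451194
brush_grip L [284. 199.] 0.84 [ 0.4412 -0.2415  0.006 ]
brush_grip L [282. 193.] 0.68 [ 0.4355 -0.2436  0.006 ]
   M [282. 209.] 0.67 2201 mean [ 0.4446 -0.2436  0.021 ] rect 0.4458 -0.2425 0.1507 0.015 2.2 ax 3.7 ends [ 0.3706 -0.2484] [ 0.521  -0.2387] ztop 0.0237
sandblock_grip L [177. 212.] 0.59 [ 0.4514 -0.334   0.011 ]
   M [175. 212.] 0.7 3163 mean [ 0.4431 -0.3266  0.0335] rect 0.4463 -0.3287 0.0324 0.0582 83.8 ax -5.7 ends [ 0.4174 -0.3241] [ 0.4756 -0.3299] ztop 0.0372
```

View pics/w10.png

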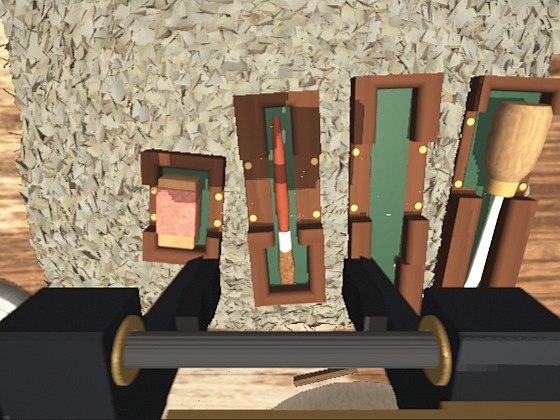

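Block, brush and chisel all lie in their inserts. Next the knife.

Emit:
apply_moves(
  xyz=[
    [4,30,0],
    [4,45,0],
    [5,45,0],
    [5,45,0],
    [5,45,0],
    [5,45,0],
    [5,45,0],
    [5,45,0],
    [5,45,0],
    [5,45,0],
    [5,45,0],
    [5,45,10],
  ],
  delta_rot=[
    [0,0,0],
    [0,0,0],
    [0,0,0],
    [0,0,0],
    [0,0,0],
    [0,0,0],
    [0,0,0],
    [0,0,0],
    [0,0,0],
    [0,0,0],
    [0,0,0],
    [0,0,0],
  ],
  grip=[1,1,1,1,1,1,1,1,1,1,1,1],
)

```text
t: 26.1
tool_pos: [0.3773, 0.2843, 0.1458]
eef_rot: [-0.0, 1.0, 0.0, 0.001]
wrist_force: [0.4, -0.0, 0.5]
grip_width: 0.088
finger_force: 0.0
```

Emit:
apply_moves(
  xyz=[
    [0,21,10],
    [0,0,15],
    [0,0,15],
    [0,0,0],
    [0,0,0],
  ],
  delta_rot=[
    [0,0,0],
    [0,0,0.07],
    [0,0,0.07],
    [0,0,0],
    [0,0,0],
  ],
  grip=[1,1,1,1,1],
)

```text
t: 26.6
tool_pos: [0.3767, 0.3025, 0.1047]
eef_rot: [0.069, 0.998, -0.001, -0.001]
wrist_force: [0.0, -0.7, 0.1]
grip_width: 0.0882
finger_force: 0.0
```

```bash
python3 w.py w11 knife_grip
```

```text
t 26.6 tcp [0.3767 0.3025 0.1047] [-0.99   0.138  0.002] 0.0881989901014976
knife_grip L [285. 215.] 0.56 [0.3785 0.3044 0.008 ]
   M [285. 216.] 0.67 5304 mean [0.3792 0.3044 0.014 ] rect 0.3938 0.3024 0.0203 0.1631 82.2 ax -8.0 ends [0.313  0.3137] [0.4746 0.291 ] ztop 0.0159
```

View pics/w11.png

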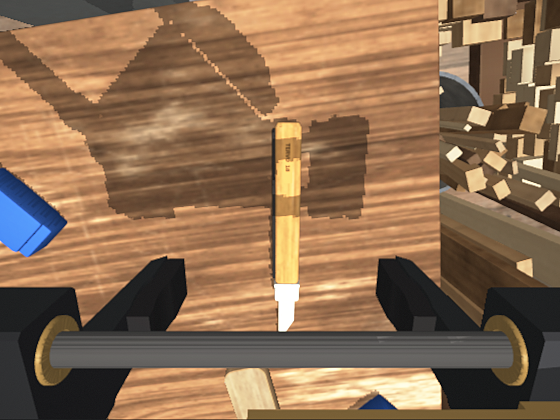

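The knife is aligned between the fingers, with its handle at (287,205) and its blade downwards in the image (+x). Grasping.

Emit:
apply_moves(
  xyz=[
    [-1,2,30],
    [0,0,32],
    [0,0,25],
    [0,0,10],
    [0,0,5],
    [0,0,0],
    [0,0,0],
    [0,0,0],
    [0,0,0],
    [0,0,0],
    [0,0,0],
    [0,0,0],
  ],
  delta_rot=[
    [0,0,0],
    [0,0,0],
    [0,0,0],
    [0,0,0],
    [0,0,0],
    [0,0,0],
    [0,0,0],
    [0,0,0],
    [0,0,0],
    [0,0,0],
    [0,0,0],
    [0,0,0],
  ],
  grip=[0.7,0.7,0.6,0.6,0.6,0.05,0.05,0.05,0.05,0.05,0.05,0.05],
  grip_force=20,
)

```text
t: 27.95
tool_pos: [0.3794, 0.3054, 0.0046]
eef_rot: [0.07, 0.998, 0.0, 0.001]
wrist_force: [-0.9, 0.2, 6.2]
grip_width: 0.0191
finger_force: 20.0
```

Emit:
apply_moves(
  xyz=[
    [0,0,0],
    [0,0,0],
  ],
  delta_rot=[
    [0,0,0],
    [0,0,0],
  ],
  grip=[0.05,0.05],
)

```text
t: 28.15
tool_pos: [0.3793, 0.3054, 0.0045]
eef_rot: [0.07, 0.998, 0.0, 0.0]
wrist_force: [-1.7, -0.1, 6.6]
grip_width: 0.0191
finger_force: 20.0
```

Emit:
apply_moves(
  xyz=[
    [0,0,-20],
    [0,0,-30],
    [0,0,-25],
    [-4,-30,0],
    [-5,-45,0],
    [-5,-45,0],
    [-5,-45,0],
    [-5,-45,0],
    [-5,-45,0],
    [-5,-45,0],
    [-5,-45,0],
  ],
  delta_rot=[
    [0,0,-0.046],
    [0,0,-0.047],
    [0,0,-0.047],
    [0,0,0],
    [0,0,0],
    [0,0,0],
    [0,0,0],
    [0,0,0],
    [0,0,0],
    [0,0,0],
    [0,0,0],
  ],
  grip=[0.05,0.05,0.05,0.05,0.05,0.05,0.05,0.05,0.05,0.05,0.05],
)

```text
t: 29.25
tool_pos: [0.4173, -0.0418, 0.0786]
eef_rot: [-0.0, 1.0, 0.0, 0.0]
wrist_force: [-0.3, 0.3, -0.5]
grip_width: 0.0192
finger_force: 20.0
```

Emit:
apply_moves(
  xyz=[
    [-5,-45,0],
    [0,-45,0],
    [0,-26,0],
    [0,0,0],
    [0,0,0],
    [0,0,0],
  ],
  delta_rot=[
    [0,0,0],
    [0,0,0],
    [0,0,0],
    [0,0,-0.037],
    [0,0,0],
    [0,0,0],
  ],
  grip=[0.05,0.05,0.05,0.05,0.05,0.05],
)

```text
t: 29.85
tool_pos: [0.4223, -0.1557, 0.0783]
eef_rot: [-0.018, 1.0, 0.0, -0.0]
wrist_force: [0.0, 0.1, -1.5]
grip_width: 0.0188
finger_force: 20.0
```

```bash
python3 w.py w12 knife_grip knife_insert_seat
```

```text
t 29.85 tcp [ 0.4223 -0.1557  0.0783] [-0.999 -0.036  0.001] 0.018757778356748418
knife_grip L [280. 282.] 0.6 [ 0.4636 -0.1556  0.008 ]
   M [279. 243.] 0.55 10984 mean [ 0.4068 -0.1577  0.0879] rect 0.4677 -0.1555 0.2247 0.0313 2.9 ax 2.4 ends [ 0.3555 -0.1598] [ 0.58   -0.1505] ztop 0.0897
knife_insert_seat L [145. 243.] 0.71 [ 0.4323 -0.2409  0.02  ]
```

View pics/w12.png

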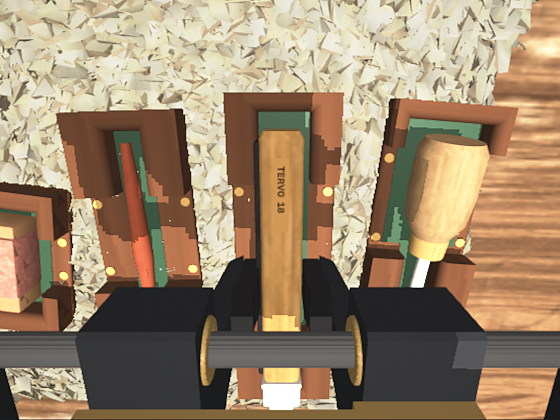

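The knife is centred over its slot (x≈281 against 284), with the blade towards the narrow end. Lowering.

Emit:
apply_moves(
  xyz=[
    [0,0,15],
    [0,0,20],
    [0,0,14],
    [0,0,8],
    [0,0,3],
    [0,0,1],
    [0,0,0],
    [0,0,0],
  ],
  delta_rot=[
    [0,0,0],
    [0,0,0],
    [0,0,0],
    [0,0,0],
    [0,0,0],
    [0,0,0],
    [0,0,0],
    [0,0,0],
  ],
  grip=[0.05,0.05,0.05,0.05,0.05,0.05,0.05,0.05],
)

```text
t: 30.85
tool_pos: [0.4235, -0.1563, 0.0184]
eef_rot: [-0.019, 1.0, -0.0, 0.001]
wrist_force: [-0.1, -0.5, -1.1]
grip_width: 0.019
finger_force: 20.0
```

Emit:
apply_moves(
  xyz=[
    [0,0,1],
    [0,0,0],
    [0,0,0],
  ],
  delta_rot=[
    [0,0,0],
    [0,0,0],
    [0,0,0],
  ],
  grip=[0.05,0.05,0.05],
)

```text
t: 31.15
tool_pos: [0.4229, -0.1561, 0.0169]
eef_rot: [-0.019, 1.0, -0.0, 0.0]
wrist_force: [0.5, -0.3, -0.5]
grip_width: 0.0189
finger_force: 20.0
```

Emit:
apply_moves(
  xyz=[
    [0,0,1],
    [0,0,0],
    [0,0,0],
    [0,0,0],
    [0,0,0],
    [0,0,-20],
    [0,0,-35],
    [0,0,-45],
    [0,0,-45],
    [0,0,-30],
    [0,0,0],
    [0,0,0],
  ],
  delta_rot=[
    [0,0,0],
    [0,0,0],
    [0,0,0],
    [0,0,0],
    [0,0,0],
    [0,0,0],
    [0,0,0],
    [0,0,0],
    [0,0,0.037],
    [0,0,0],
    [0,0,0],
    [0,0,0],
  ],
  grip=[0.05,0.05,0.38,0.38,0.38,0.38,0.38,0.6,0.8,1,1,1],
)

```text
t: 32.35
tool_pos: [0.4232, -0.1562, 0.1911]
eef_rot: [-0.0, 1.0, -0.0, 0.001]
wrist_force: [0.1, 0.3, -0.8]
grip_width: 0.0711
finger_force: 0.0
```

```bash
python3 w.py w13 knife_grip chisel_grip brush_grip sandblock_grip
```

```text
t 32.35 tcp [ 0.4232 -0.1562  0.1911] [-1.    -0.    -0.001] 0.0711461835338694
knife_grip L [280. 190.] 0.87 [ 0.4276 -0.1579  0.008 ]
   M [281. 189.] 0.72 3402 mean [ 0.4258 -0.1578  0.0259] rect 0.4434 -0.1579 0.1744 0.0217 2.2 ax 2.1 ends [ 0.3562 -0.1604] [ 0.5305 -0.1539] ztop 0.028
chisel_grip L [383. 167.] 0.87 [ 0.4031 -0.0644  0.02  ]
chisel_grip L [ 94. 216.] 0.4 [ 0.4498 -0.3339  0.02  ]
   M [379. 156.] 0.91 3727 mean [ 0.4005 -0.0704  0.0399] rect 0.4221 -0.0834 0.0717 0.1349 74.3 ax -0.2 ends [ 0.3593 -0.0703] [ 0.4947 -0.0708] ztop 0.0496
brush_grip L [190. 201.] 0.81 [ 0.4396 -0.2455  0.006 ]
   M [191. 200.] 0.56 1448 mean [ 0.4339 -0.2434  0.0213] rect 0.4408 -0.2454 0.1399 0.0148 5.0 ax 4.4 ends [ 0.3708 -0.2482] [ 0.5102 -0.2376] ztop 0.0237
sandblock_grip L [ 97. 213.] 0.6 [ 0.4504 -0.3354  0.011 ]
   M [ 94. 214.] 0.76 2787 mean [ 0.4431 -0.3251  0.0324] rect 0.4444 -0.3365 0.0498 0.0585 81.7 ax -4.1 ends [ 0.4171 -0.3232] [ 0.4755 -0.3274] ztop 0.0371
   M [558.  90.] 0.47 147 mean [0.3388 0.0886 0.0055] rect 0.3415 0.0895 0.0237 0.008 13.9 ax 25.1 ends [0.3314 0.0851] [0.3524 0.0949] ztop 0.0103
```

View pics/w13.png

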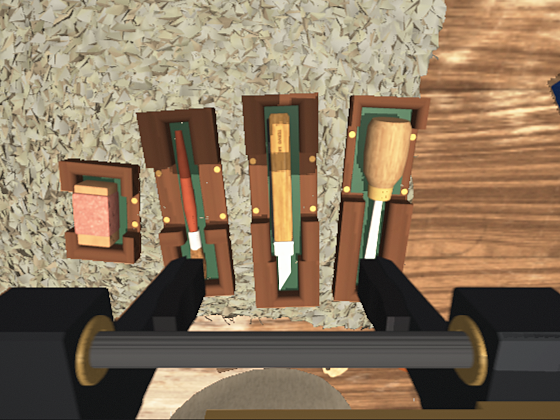

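All four tools lie flat in their inserts, each with its top 12 mm higher than it was on the bench. The gripper is clear, so I'm handing in.

```bash
python3 -c "
from cell import env
print(env.finish_job())"
```

```text
the job is handed in; nothing more can be done
None
```

The chisel, knife, brush and sandblock are each set down flat in their own insert, the cork block and rosin cake were never touched, and the job was handed in at about 32 s; no verdict came back.

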